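# Hold a toy stem centred in its plinth through a cranked guide

## Robot

A 6-joint arm with a two-finger parallel gripper is mounted at the origin on the work surface. World frame = base frame: x ahead of the robot, y to its left, z up, the work surface at z = 0. Lengths are in m, angles in rad, forces in N, time in s.
With the tool pointing down it reaches from about 0.375 to 0.975 m from the base axis. Payload 3.8 kg.
Tool frame: the origin (TCP) lies between the finger pads; the fingertips stand robot.tips_ahead ahead of it and the grasp point (between the pads) is the TCP (robot.tips_ahead is the distance from the TCP to the fingertips, in m); z points along the fingers, y is the line along which they close (so a half turn about z gives the same grasp; the last joint's range is limited). The gripper opens to 88 mm and grips with 3 to 60 N. Pads are 18 mm wide; open, the fingers measure 123 mm over their backs; the gripper's body (75 mm by 187 mm) begins 45 mm behind the grasp point.
Start: joints at [-1.326, 0.264, 1.604, -0, 1.274, -0.037], TCP at [0.188, -0.648, 0.258] pointing down, gripper open.
Joint ranges: [-2.63, 2.63], [-0.94, 2.18], [0.31, 2.57], [-1.31, 4.45], [0, 2.66], [-2.55, 2.55]. Speed limits (rad/s): [2.57, 2.57, 3.14, 3.14, 3.14, 3.14].

## Interface

Orientations are given as a rotation vector (axis times angle).
In Python, from rig import robot gives the robot as it stands.
- The arm moves only by the shell command python3 -m jog 'ROWS' [OPENING] [FORCE]. ROWS is JSON, a list of rows, each a list of 2 entries, a list of its own where there are three numbers: the shift along the tool's x, y, z in cm, then the turn about the tool's z in degrees. In form: [[[x, y, z], yaw], ...]. A call has 1 to 5 rows; each row is the pose to reach, as a shift and turn from the pose commanded when the call began, along the tool's axes at that moment; what a row does not reach only later rows make up. A row lasts 1/12 s, in which the tool goes at most 41.7 mm and 7.16 degrees, less where a joint would pass 70% of its speed; a pose out of reach is approached as far as the arm can. A call with a gripper value outside its range is refused whole. OPENING is the opening, from -1 (shut) to 1 (fully open), set as the call begins (- or left out, the last holds). The fingers move at their own pace and stop on an object; FORCE is the grip in N (left out, the last holds). Time passes only in rows, so rows that repeat a pose let the fingers close. It gives the time, the measured TCP pose, the force, the opening and the grip force at its end, in the units of the state.
- robot.state(): the state, without advancing time (a new reading comes with each control period).
- robot.snapshot(name): name is "scene" or "top"; returns a dict with "frame" (480x640x3 uint8, red, green, blue), "range_z" (480x640 float32, m along the optical axis (not along the pixel's ray), 0 where there is no reading), "mtx" (3x3 intrinsics, pixels), "R" (3x3) and "t" (3): a world point X has camera coordinates R X + t. Camera axes: x right, y down, z forward; pixel columns grow to the right and rows downward; lengths in m; the calibration is good to about 2 mm. A picture is of the moment at which its call begins.
- robot.hand_in(): hands the job in; it is judged then, once.
The state is a dict: "clock": time; "joints": joint angles; "qvel": joint speeds; "joint_efforts": joint torques, N m; "eef_pos": TCP position; "orientation": TCP orientation; "contact_force": force on the tool from outside, world axes, zero at the start; "moment": the same for the moment, N m; "grip_width": finger opening in m; "gripper_force": force on a finger pad.
Only numpy, scipy, OpenCV 4.12 (cv2) and the standard library are available. Lean on these libraries where they do the work, as an engineer would, in place of code of your own. Each camera call takes 0.05 s, during which the arm holds its last target. There are 200 camera calls.

## Task

Turn the black handwheel until the hole of the yellow guide arm stands exactly over the hole of the white plinth; do not push the arm itself. Then lift the steel stem out of its wooden stand by its red block and lower it upright through the guide until its foot hangs about half-way down (15 mm) inside the plinth's hole, touching neither bore nor the bottom. Finish while still holding it there, still and centred within 3 mm in both holes, ready for gluing, and leave the other things on the table alone.

Things in the scene. Friction and masses are not known exactly. Their poses are not given: they have to be found in the camera images.
- wheel_grip (a point): Centre of the black round handwheel (60 mm diameter, 20 mm thick, white pointer stripe on top, vertical axis) of the jig, half-way up its rim, 105 mm above the table. Grip it across its diameter from above; underneath it is a grey gear housing 56 mm square whose top is 62 mm above the table (33 mm below the rim). It turns with light friction (about 0.1 N m) and stays where it is left; the point turns with the wheel.
- wheel (a joint): Angle of the handwheel, rad; 0 at the start, growing anticlockwise seen from above, up to 6.0. A rack and pinion moves the yellow guide arm 12 mm per rad, towards the end of the jig away from the handwheel as the angle grows. It always has to be turned anticlockwise, about 2.5 to 4.6 rad.
- carriage (a joint): Travel of the yellow guide arm along the jig, m; 0.012 times the handwheel angle.
- guide_mouth (a point): Centre of the upper mouth of the guide hole in the yellow plastic arm: through bore 24 mm in diameter, arm 12 mm thick and 36 mm wide, its top face 84 mm above the table. z up; the arm travels along this frame's -y as the handwheel angle grows.
- plinth_mouth (a point): Centre of the mouth of the hole in the white plinth (62 x 60 x 38 mm, fixed on the jig's base, red centre line on its far side), 48 mm above the table. The blind hole is 24 mm in diameter and 30 mm deep. It lies on the guide hole's line of travel. z up, y along the travel.
- stem_head (a point): Centre of the red block (30 x 30 x 36 mm, flat sides across the point's x and y axes, low yellow stud 5 mm high on top) at the head of the loose steel stem. z runs up the stem. The stem is 12 mm in diameter, about 0.12 kg, and its foot lies 148 mm below this point. At the start it stands in the wooden stand.
- stem_foot (a point): Centre of the stem's lower end face.
- stem_ring (a point): Point on the stem's axis 50 mm above its foot, which lies in the guide when the foot is well inside the plinth.
- stand: Pale wooden stand, 70 x 70 x 45 mm, fixed, with a blind hole 15.5 mm in diameter and 35 mm deep in which the stem stands. Origin at the centre of its underside.
- jig: Fixed jig: plywood base 190 x 270 x 10 mm, aluminium rail and gear housing. Origin at the underside of the base, x away from the robot, y along the rail towards the handwheel, which lies at (-30, 130) mm; the guide and plinth holes lie at x = 20 mm.
There are look-alikes about, which are no part of the job. Several things look just like the stand: the one meant starts nearest to the robot's base.

How it is judged:
On the way, in this order (a step that is already met when the one before it is completed fails the run):
1. the handwheel has been turned so that the guide hole stands over the plinth's hole within 2.5 mm, and rests there, with the stem still in its stand (horizontal distance between guide_mouth and plinth_mouth below 0.0025 m and velocity of joint wheel between -0.1 and 0.1 rad/s and horizontal distance between stem_foot and stand below 0.02 m), for 0.3 s.
2. the stem is held upright over the guide hole, its foot above the guide (z of stem_foot in the frame of guide_mouth above 0.002 m and horizontal distance between stem_foot and guide_mouth below 0.006 m and angle between stem_head's own z axis and vertical below 0.1 rad and contact force between stem and the fingers above 1 N), for 0.05 s.
3. the stem has passed through the guide into the plinth's hole and hangs there centred, touching nothing (horizontal distance between guide_mouth and plinth_mouth below 0.0025 m and horizontal distance between stem_foot and plinth_mouth below 0.003 m and horizontal distance between stem_ring and guide_mouth below 0.003 m and z of stem_foot in the frame of plinth_mouth between -0.027 and -0.008 m and angle between stem_head's own z axis and vertical below 0.06 rad and contact force between stem and the fingers above 1 N and contact force between stem and plinth below 0.3 N and contact force between stem and carriage below 0.3 N), for 0.3 s.
At the end, for the whole second after the job is handed in: Guide hole within 2.5 mm of over the plinth hole; stem held by the gripper, still, upright within 0.06 rad, within 3 mm of the centre of both holes, foot 8 to 27 mm below the plinth top, touching neither plinth nor guide; no other loose thing moved 20 mm (all of step 3 and linear speed of stem below 0.01 m/s and distance of each of toy_car, cup, spool, hoop, glue, dome, driver from where it was at the start of the episode below 0.02 m); the arm keeps its last pose, push and grip.
It fails at once if the stem touches the guide arm or its bore (over 0.5 N) (contact force between stem and carriage above 0.5 N).
It fails at once if the stem touches the plinth, its bore or its bottom (over 0.5 N) (contact force between stem and plinth above 0.5 N).
It fails at once if the robot pushes the guide arm (over 2 N) (contact force between any of the arm, the fingers and carriage above 2 N).
It fails at once if another loose thing is moved by more than 20 mm (distance of any of toy_car, cup, spool, hoop, glue, dome, driver from where it was at the start of the episode above 0.02 m).
It also fails if it takes over 67 s, if anything falls off the work surface, if the arm or the gripper's body presses on something with over 40 N, if the wrist force passes 120 N, or if a joint passes its speed limit or range.

## Working session

There is one attempt and no reset: what is moved stays moved. The work goes in short steps, Python scripts to look and compute and a shell command to move; the robot and the scene stay as the last step left them, time stands still between calls to the robot, and variables do not carry over. Pictures are saved under pics/ and viewed, at most 10 in all, crops included, and the job is handed in when it is done.

```bash
ls; mkdir -p pics
python3 - <<'E'
from rig import robot
import cv2,numpy as np
print(robot.state(), robot.tips_ahead)
for n in("scene","top"):
    s=robot.snapshot(n); cv2.imwrite(f"pics/{n}0.png",s["frame"][:,:,::-1]); np.savez(f"pics/{n}0.npz",**s)
    print(n,s["mtx"],s["R"],s["t"])
E
```

```text
pics
{'clock': 0.0, 'joints': array([-1.32594335e+00,  2.64751395e-01,  1.60537905e+00, -2.73871486e-05,
        1.27365980e+00, -3.69057863e-02]), 'qvel': array([-0.00146176,  0.00185627, -0.00159955,  0.000589  ,  0.00069056,
       -0.00013065]), 'joint_efforts': array([ 2.75065249e-03, -5.02102053e+01, -3.56875241e+01,  7.31733791e-02,
        2.93954881e-02, -1.90175247e-04]), 'eef_pos': array([ 0.18750655, -0.6477448 ,  0.25638639]), 'orientation': array([-3.10830542e+00, -4.40829059e-01,  3.98887157e-04]), 'contact_force': array([-0.6460427 , -0.28346351, -0.45506903]), 'moment': array([ 0.01322173,  0.00874175, -0.07675241]), 'gripper_force': 0.0, 'grip_width': 0.08828357607269388} 0.019
scene [[581.38631508   0.         323.19605796]
 [  0.         581.38631508 227.89913641]
 [  0.           0.           1.        ]] [[-0.74335927  0.66877633  0.01245901]
 [ 0.40418946  0.46395053 -0.7882771 ]
 [-0.53296143 -0.58093729 -0.61519426]] [ 0.46635048 -0.06634226  1.54210492]
top [[500.70563755   0.         321.51543131]
 [  0.         500.70563755 237.6568487 ]
 [  0.           0.           1.        ]] [[-0.02859451 -0.99958743  0.0027047 ]
 [-0.99636743  0.02828505 -0.08032367]
 [ 0.08021403 -0.00499169 -0.99676516]] [-0.13155238  0.52992077  1.37856698]
```

View pics/top0.png

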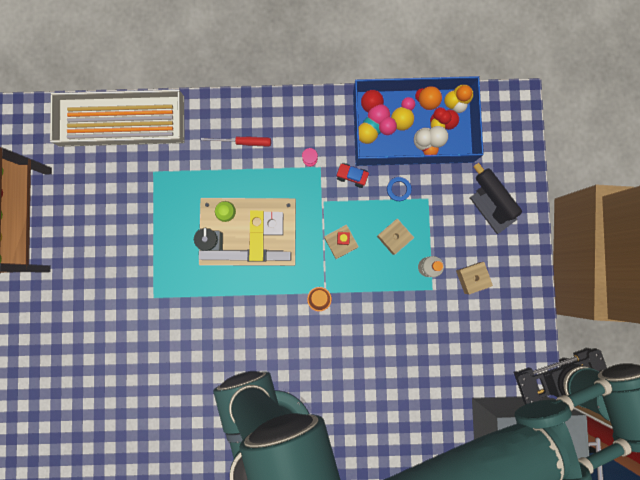

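View pics/scene0.png

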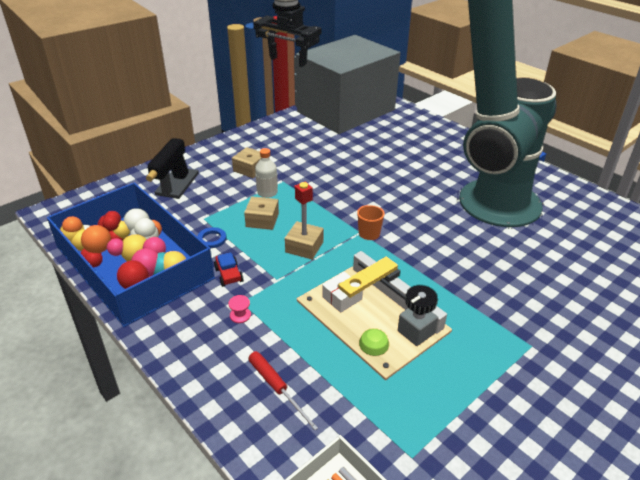

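Top view: wheel at about (206,238), guide hole (257,221), plinth (273,223), stem head (343,238), look-alike stands at (396,237) and (475,278). Scene view: wheel (420,298), guide arm (368,276), stem head (304,193). Next I'll crop closer.

```bash
cat > h.py <<'E'
import numpy as np,cv2
from rig import robot
def ray(s,u,v):
    d=s["R"].T@np.linalg.solve(s["mtx"],[u,v,1.]); return -s["R"].T@s["t"], d
def onplane(s,u,v,z):
    c,d=ray(s,u,v); return c+d*(z-c[2])/d[2]
def proj(s,X):
    p=s["mtx"]@(s["R"]@np.asarray(X,float)+s["t"]); return p[:2]/p[2]
def tri(s1,p1,s2,p2):
    c1,d1=ray(s1,*p1);c2,d2=ray(s2,*p2)
    k=np.linalg.lstsq(np.c_[d1,-d2],c2-c1,rcond=None)[0]
    a,b=c1+k[0]*d1,c2+k[1]*d2
    return (a+b)/2,np.linalg.norm(a-b)
def cloud(s):
    v,u=np.mgrid[:480,:640]; z=s["range_z"]
    P=np.stack([u,v,np.ones_like(u)],-1)@np.linalg.inv(s["mtx"]).T*z[...,None]
    P=(P-s["t"])@s["R"]; P[z==0]=np.nan; return P
def crop(s,x,y,w,h,k): return cv2.resize(s["frame"][y:y+h,x:x+w,::-1],None,fx=k,fy=k,interpolation=cv2.INTER_CUBIC)
E
python3 - <<'E'
from h import *
t=np.load("pics/top0.npz");s=np.load("pics/scene0.npz")
a=crop(t,190,190,180,85,4);b=crop(s,285,175,180,140,4)
cv2.imwrite("pics/c_top.png",a);cv2.imwrite("pics/c_scene.png",b)
for n,S in(("top",t),("scene",s)):
    P=cloud(S); hsv=cv2.cvtColor(S["frame"],cv2.COLOR_RGB2HSV)
    print(n,"yellow")
    for nm,lo,hi in(("yellow",(22,150,120),(32,255,255)),("red",(0,190,100),(6,255,255)),("green",(33,120,80),(50,255,255))):
        m=cv2.inRange(hsv,lo,hi); k,l,st,c=cv2.connectedComponentsWithStats(m)
        for i in range(1,k):
            if st[i,4]>15:
                q=P[l==i]; print(nm,st[i],c[i].round(1),np.nanmedian(q,0).round(4),np.nanpercentile(q[:,2],95).round(4))
E
```

```text
top yellow
yellow [445  85  28  23 190] [453.4  98.6] [ 0.9005 -0.5231  0.0547] 0.0627
yellow [392 108  21  21 331] [402.7 117.8] [ 0.8392 -0.3743  0.0937] 0.102
yellow [432 119  13   9  64] [436.7 123.2] [ 0.8275 -0.4691  0.0715] 0.0777
yellow [359 123  18  20 264] [366.9 132.8] [ 0.8013 -0.2768  0.0893] 0.097
yellow [249 211  14  50 588] [255.9 237.3] [0.5244 0.0289 0.0848] 0.0891
yellow [340 234   7   7  39] [343.1 237.3] [ 0.5131 -0.1991  0.1819] 0.1853
red [416  89   7  11  29] [418.2  93.6] [ 0.9181 -0.4276  0.0545] 0.0721
red [362  91  21  20 269] [371.2  99.4] [ 0.8895 -0.2896  0.1015] 0.1087
red [432 109  26  20 273] [446.9 116.9] [ 0.8401 -0.4967  0.0943] 0.1047
red [237 138  33   7  47] [255.2 138.8] [0.8133 0.0324 0.0256] 0.0299
green [215 202  20  20 319] [224.6 211.1] [0.6064 0.1208 0.0334] 0.0413
scene yellow
yellow [115 225  30  34 325] [128.4 241.9] [ 0.8485 -0.37    0.0843] 0.0972
yellow [ 61 228  23  21 158] [ 74.  237.9] [ 0.921  -0.5254  0.0515] 0.0617
yellow [176 253   8   8  38] [179.2 256.7] [ 0.7943 -0.2667  0.0893] 0.0944
yellow [165 254   7  14  48] [166.7 261.6] [ 0.8219 -0.2712  0.0882] 0.0946
yellow [339 265  58  32 271] [365.2 281.9] [0.5561 0.0447 0.0815] 0.0863
red [279  41   9  67 312] [283.5  72.8] [-0.1847 -1.1407 -0.0542] 0.0615
red [296 186  15  17 111] [304.7 192.9] [ 0.5148 -0.1867  0.17  ] 0.1773
red [ 99 212  20  16 189] [109.3 220.2] [ 0.8502 -0.4728  0.0943] 0.1029
red [107 229   6   9  20] [110.4 232.8] [ 0.854  -0.4715  0.0588] 0.0797
red [ 82 249  19  16 140] [ 91.6 256.6] [ 0.921  -0.4303  0.0515] 0.06
red [118 261  29  25 408] [131.2 273. ] [ 0.898  -0.2805  0.0952] 0.1071
red [221 269  19  14 174] [230.4 275.1] [ 0.7128 -0.2062  0.0296] 0.0326
red [250 353  35  40 448] [266.3 371.1] [0.8099 0.0459 0.0239] 0.0278
green [360 329  29  27 605] [373.7 341.9] [0.616  0.1323 0.0318] 0.0401
```

View pics/c_top.png

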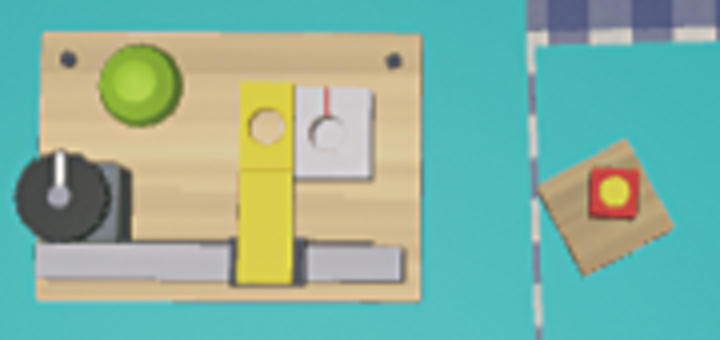

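View pics/c_scene.png

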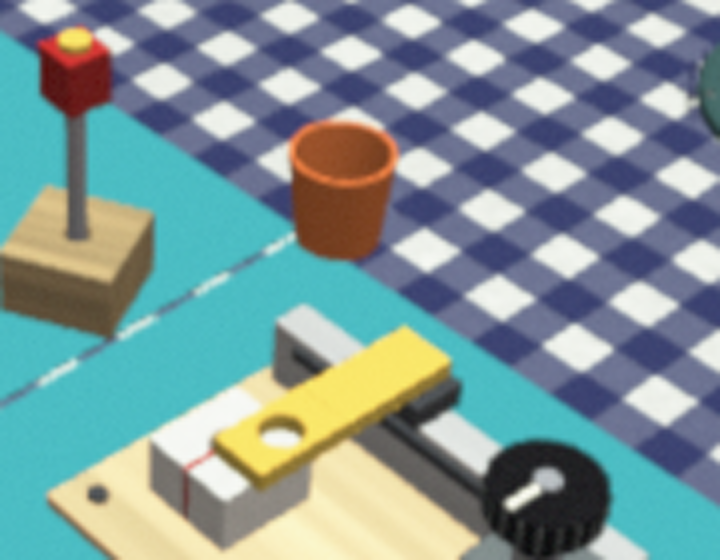

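Crops confirm: the guide hole is at top ≈(256.6,221.4), plinth mouth ≈(272,223), wheel hub ≈(204.6,239). In scene, the hub is ≈(421.7,295), the stem meets the stand at ≈(304,234), and the block's sides are roughly parallel to the world axes.

```bash
cat > m.py <<'E'
from h import *
def up(S,x,y,w,h,k=8): return cv2.resize(S["frame"][y:y+h,x:x+w],None,fx=k,fy=k,interpolation=cv2.INTER_CUBIC)
def full(p,x,y,k=8): return (np.asarray(p)+.5)/k-.5+np.array([x,y])
def comps(m,x,y,k=8,amin=300):
    cs,h=cv2.findContours(m,cv2.RETR_CCOMP,cv2.CHAIN_APPROX_NONE)
    out=[]
    for c,hh in zip(cs,h[0] if h is not None else []):
        if cv2.contourArea(c)<amin: continue
        M=cv2.moments(c); r=cv2.minAreaRect(c)
        out.append((("hole" if hh[3]>=0 else "out"),full((M["m10"]/M["m00"],M["m01"]/M["m00"]),x,y).round(2),M["m00"]/k/k,full(r[0],x,y).round(2),(np.array(r[1])/k).round(1),round(r[2],1)))
    return out
def hsvm(im,lo,hi): return cv2.inRange(cv2.cvtColor(im,cv2.COLOR_RGB2HSV),lo,hi)
E
python3 - <<'E'
from m import *
t=np.load("pics/top0.npz");s=np.load("pics/scene0.npz")
for n,S,(x,y,w,h) in(("top",t,(190,190,180,85)),("scene",s,(285,175,180,140))):
    im=up(S,x,y,w,h)
    print(n)
    for nm,lo,hi in(("yel",(20,130,90),(34,255,255)),("red",(0,150,60),(9,255,255)),("red2",(172,150,60),(180,255,255)),("black",(0,0,0),(180,110,75))):
        for c in comps(hsvm(im,lo,hi),x,y): print(nm,c)
# plinth gray values rows
g=cv2.cvtColor(t["frame"],cv2.COLOR_RGB2GRAY)
print(g[210:236,260:286])
E
```

```text
top
yel ('out', array([343.17, 237.45]), 39.5234375, array([343.19, 237.38]), array([7.1, 7. ]), 90.0)
yel ('out', array([256.01, 235.54]), 669.75, array([256.15, 235.33]), array([14. , 50.6]), 1.3)
yel ('hole', array([256.41, 221.42]), 62.71875, array([256.31, 221.38]), array([8.6, 9.1]), 45.0)
red ('out', array([343.07, 237.79]), 134.046875, array([343.11, 237.8 ]), array([11.8, 12.2]), 3.7)
red ('hole', array([343.18, 237.49]), 53.703125, array([343.25, 237.44]), array([8.4, 8.2]), 45.0)
black ('out', array([220.79, 241.19]), 32.671875, array([220.81, 240.94]), array([ 2.9, 17.7]), 2.9)
black ('out', array([203.71, 238.36]), 169.703125, array([205.56, 239.38]), array([21.1, 23. ]), 90.0)
scene
yel ('out', array([367.49, 276.59]), 921.7109375, array([367.61, 276.23]), array([18., 61.]), 60.2)
yel ('hole', array([354.71, 284.12]), 57.8359375, array([354.71, 284.04]), array([11.3,  6.5]), 7.1)
yel ('out', array([303.35, 184.61]), 30.8359375, array([303.31, 184.5 ]), array([5.1, 7.5]), 90.0)
red ('out', array([303.31, 193.73]), 220.2109375, array([303.03, 193.74]), array([16.3, 19.4])
[... 2845 characters left out ...]
05 206 207
  207 207 208 209 163 159 202 202]
 [196 197 195 158 204 207 206 206 206 206 206 205 205 204 204 205 206 207
  206 207 210 211 164 156 197 197]
 [195 196 195 158 206 208 206 205 206 206 206 206 205 205 206 205 206 207
  207 208 212 212 166 152 192 192]
 [179 180 179 156 208 209 208 207 207 208 208 207 208 209 210 209 209 209
  210 211 214 215 167 151 187 189]
 [192 194 196 151 206 209 207 207 208 208 207 207 207 209 210 211 210 210
  210 210 212 213 165 153 190 191]
 [196 197 200 115 151 155 154 153 154 154 153 153 154 155 156 156 157 155
  155 156 157 157 125 153 194 194]
 [195 198 199 120 152 155 153 154 154 154 154 154 154 154 154 154 154 154
  154 154 154 155 152 175 198 198]]
```

Run:
```python
from m import *
t=np.load("pics/top0.npz");s=np.load("pics/scene0.npz")
hubT=full(np.array([59,196])*2,190,190); hubS=full(np.array([547,480])*2,285,175)
for n,a,b in(("stud",(343.17,237.45),(303.35,184.61)),("guide",(256.38,221.4),(354.71,284.12)),("hub",hubT,hubS)): print(n,tri(t,a,s,b))
print("stud plane",onplane(t,343.17,237.45,.181),onplane(s,303.35,184.61,.181))
g=onplane(t,256.38,221.4,.084);p=onplane(t,271.45,223.1,.048);pr=onplane(t,271.3,214,.048)
print("guide",g,onplane(s,354.71,284.12,.084),"plinth",p,"redline",pr, "dist",g-p)
print("hub",onplane(t,*hubT,.116))
print("wheel disc",onplane(t,*full(np.array([62,197])*2,190,190),.105))
a=onplane(t,*np.array([256.15,235.33])+25*np.array([-np.sin(np.radians(1.3)),np.cos(np.radians(1.3))]),.084);b=onplane(t,256.15,235.33,.084)
print("arm dir deg",np.degrees(np.arctan2(*(b-a)[1::-1])))
# jig base edge direction from mask of plywood via cloud
P=cloud(t)
for n,(x0,x1,y0,y1) in {"plinthtop":(265,280,211,217),"armtop":(252,260,240,255),"base":(240,246,205,230),"wheeltop":(200,208,242,246),"stand":(333,336,240,246)}.items(): print(n,np.nanmedian(P[y0:y1,x0:x1,2]))
Ps=cloud(s)
print("scene: arm",np.nanmedian(Ps[268:278,372:385,2]),"plinth",np.nanmedian(Ps[279:283,335:341,2]))
```

```text
stud (array([ 0.51137137, -0.19873473,  0.18148064]), np.float64(0.0019338210475330936))
guide (array([0.56936191, 0.02784538, 0.08032262]), np.float64(0.0017051284099045062))
hub (array([0.52405312, 0.15901109, 0.11849998]), np.float64(0.0012072853495183036))
stud plane [ 0.51211405 -0.19942621  0.181     ] [ 0.51029459 -0.19852114  0.181     ]
guide [0.56951911 0.02676823 0.084     ] [0.57161117 0.0311175  0.084     ] plinth [ 0.56785722 -0.01004615  0.048     ] redline [ 0.59305506 -0.01015164  0.048     ] dist [0.00166188 0.03681438 0.036     ]
hub [0.52465056 0.15911374 0.116     ]
wheel disc [0.52487435 0.15967783 0.105     ]
arm dir deg -2.3330261052837376
plinthtop 0.048253850558852486
armtop 0.08496602943745107
base 0.0108666345178885
wheeltop 0.11567938921062801
stand 0.045289189414844104
scene: arm 0.08479893701050913 plinth 0.04905869678446487
```

```bash
cat > off.py <<'E'
import sys,numpy as np
from scipy.spatial.transform import Rotation as Ro
from rig import robot
s=robot.state();R=Ro.from_rotvec(s["orientation"]).as_matrix()
def off(T): return (R.T@(np.array(T)-s["eef_pos"])*100).round(2)
if __name__=="__main__":
    print("t",round(s["clock"],2),"pos",s["eef_pos"].round(4),"yang(deg)",np.degrees(np.arctan2(R[1,1],R[0,1])).round(2),"tilt",np.degrees(np.arccos(-R[2,2])).round(2),"q6",s["joints"][5].round(3),"F",s["contact_force"].round(1),"M",s["moment"].round(2),"w",round(s["grip_width"],4),"gf",round(s["gripper_force"],1))
    if len(sys.argv)>3: print("offset cm",off([float(a) for a in sys.argv[1:4]]))
E
python3 off.py .5248 .1594 .2
J="python3 -m jog"
python3 -m jog '[[[2.2,-2.7,0],0],[[4.4,-5.4,0],0],[[6.6,-8.1,0],0],[[8.8,-10.8,0],0],[[11,-13.6,0],0]]'
python3 -m jog '[[[2.2,-2.7,0],0],[[4.4,-5.4,0],0],[[6.6,-8.1,0],0],[[8.8,-10.8,0],0],[[11,-13.6,0],0]]'
python3 -m jog '[[[2.2,-2.7,0],0],[[4.4,-5.4,0],0],[[6.6,-8.1,0],0],[[8.8,-10.8,0],0],[[11,-13.6,0],0]]'
python3 -m jog '[[[2.2,-2.7,0],0],[[4.4,-5.4,0],0],[[6.6,-8.1,0],0],[[8.8,-10.8,0],0],[[11,-13.6,0],0]]'
python3 -m jog '[[[2.2,-2.7,0],0],[[4.4,-5.4,0],0],[[6.6,-8.1,0],0],[[8.8,-10.8,0],0],[[10.8,-13.6,0],0]]'
python3 -m jog '[[[0,0,0],0],[[0,0,0],0],[[0,0,0],0]]'
python3 off.py .5248 .1594 .106
```

```text
t 0.1 pos [ 0.1876 -0.6478  0.2566] yang(deg) -73.85 tilt 0.11 q6 -0.037 F [ 0.4 -0.1  0.1] M [ 0.04 -0.01  0.03] w 0.0883 gf 0.0
offset cm [ 54.84 -68.15   5.79]
clock: 0.52
eef_pos: [0.2557, -0.4855, 0.257]
orientation: [-3.11, -0.44, 0.0]
contact_force: [0.7, 0.1, 0.6]
grip_width: 0.088
gripper_force: 0.0
clock: 0.93
eef_pos: [0.3234, -0.3242, 0.2573]
orientation: [-3.11, -0.44, 0.0]
contact_force: [0.7, 0.3, -0.3]
grip_width: 0.088
gripper_force: 0.0
clock: 1.35
eef_pos: [0.3912, -0.163, 0.2575]
orientation: [-3.11, -0.441, 0.0]
contact_force: [-0.0, 0.4, -0.1]
grip_width: 0.0883
gripper_force: 0.0
clock: 1.77
eef_pos: [0.4591, -0.0018, 0.2575]
orientation: [3.11, 0.441, -0.0]
contact_force: [0.6, -0.7, -0.1]
grip_width: 0.0881
gripper_force: 0.0
clock: 2.18
eef_pos: [0.5252, 0.159, 0.2572]
orientation: [3.11, 0.442, -0.001]
contact_force: [0.4, 0.1, 0.1]
grip_width: 0.0883
gripper_force: 0.0
clock: 2.43
eef_pos: [0.5244, 0.1569, 0.257]
orientation: [3.11, 0.442, -0.003]
contact_force: [-0.7, -0.9, -0.1]
grip_width: 0.0883
gripper_force: 0.0
t 2.43 pos [0.5244 0.1569 0.257 ] yang(deg) -73.81 tilt 0.1 q6 1.534 F [-0.7 -0.9 -0.1] M [-0.02  0.03 -0.01] w 0.0883 gf 0.0
offset cm [ 0.13 -0.24 15.1 ]
```

```bash
python3 -m jog '[[[0.1,-0.2,3],0],[[0.1,-0.2,6],0],[[0.1,-0.2,9],0],[[0.1,-0.2,11],0],[[0.1,-0.2,12.5],0]]' >/dev/null
python3 -m jog '[[[0,0,1],0],[[0,0,1.8],0],[[0,0,2.5],0],[[0,0,2.5],0],[[0,0,2.5],0]]' >/dev/null
python3 off.py .5248 .1594 .106
python3 -m jog '[[[0,0,0],0],[[0,0,0],0],[[0,0,0],0],[[0,0,0],0],[[0,0,0],0]]' -1 25
python3 -m jog '[[[0,0,0],0],[[0,0,0],0],[[0,0,0],0]]' >/dev/null
python3 off.py .5248 .1594 .106
```

```text
t 3.27 pos [0.5257 0.1592 0.1081] yang(deg) -73.87 tilt 0.03 q6 1.538 F [ 0.8 -0.1 -0.1] M [-0.03 -0.02  0.02] w 0.088 gf 0.0
offset cm [-0.08 -0.04  0.21]
clock: 3.68
eef_pos: [0.5259, 0.159, 0.1082]
orientation: [3.109, 0.442, 0.002]
contact_force: [-0.5, -1.3, 1.2]
grip_width: 0.059
gripper_force: 25.0
t 3.93 pos [0.5259 0.159  0.1082] yang(deg) -73.84 tilt 0.07 q6 1.538 F [ 1.  -3.8  3. ] M [-0.67 -0.12 -0.05] w 0.0594 gf 25.0
offset cm [-0.1  -0.07  0.22]
```

```bash
python3 -m jog '[[[0,0,0],-6],[[0,0,0],-12],[[0,0,0],-18],[[0,0,0],-24],[[0,0,0],-30]]' |grep -E "force"
python3 -m jog '[[[0,0,0],-6],[[0,0,0],-12],[[0,0,0],-18],[[0,0,0],-24],[[0,0,0],-30]]' |grep -E "force"
python3 -m jog '[[[0,0,0],-6],[[0,0,0],-12],[[0,0,0],-18],[[0,0,0],-24],[[0,0,0],-30]]' |grep -E "force"
python3 -m jog '[[[0,0,0],-6],[[0,0,0],-12],[[0,0,0],-18],[[0,0,0],-24],[[0,0,0],-30]]' |grep -E "force"
python3 -m jog '[[[0,0,0],-6],[[0,0,0],-12],[[0,0,0],-18],[[0,0,0],-24],[[0,0,0],-30]]' |grep -E "force"
python3 -m jog '[[[0,0,0],0],[[0,0,0],0],[[0,0,0],0]]' >/dev/null
python3 off.py .5248 .1594 .106
python3 - <<'E'
from m import *
for n in("top","scene"):
    S=robot.snapshot(n);np.savez(f"pics/{n}1.npz",**S)
    x,y,w,h=(230,190,70,85) if n=="top" else (320,255,90,60)
    im=up(S,x,y,w,h); print(n)
    for c in comps(hsvm(im,(20,130,90),(34,255,255)),x,y): print(c, onplane(S,*c[1],.084))
    cv2.imwrite(f"pics/{n}1c.png",crop(S,180,170,190,110,4) if n=="top" else crop(S,285,175,180,140,4))
E
```

```text
contact_force: [-3.3, 3.3, 4.9]
gripper_force: 25.0
contact_force: [-9.9, 5.5, 9.7]
gripper_force: 25.0
contact_force: [-13.9, 5.0, 13.4]
gripper_force: 25.0
contact_force: [-18.6, -0.1, 17.9]
gripper_force: 25.0
contact_force: [-19.8, -5.2, 21.7]
gripper_force: 25.0
t 6.27 pos [0.5193 0.1589 0.1079] yang(deg) 76.15 tilt 0.79 q6 -1.08 F [-19.2  -4.8  20.7] M [-0.51  2.77  0.01] w 0.0589 gf 25.0
offset cm [-0.52  0.18  0.18]
top
('out', array([267.86, 235.96]), 654.3515625, array([267.73, 235.46]), array([13.8, 50.4]), 0.4) [ 0.52953988 -0.00316052  0.084     ]
('hole', array([268.08, 221.56]), 71.6015625, array([268.02, 221.62]), array([9.5, 9.6]), 52.4) [ 0.56820257 -0.00452253  0.084     ]
scene
('out', array([356.43, 269.33]), 832.96875, array([357.62, 268.25]), array([16.8, 60.5]), 60.1) [0.537915   0.00181887 0.084     ]
('hole', array([344.47, 275.99]), 55.265625, array([344.5 , 275.94]), array([11.1,  6.2]), 0.0) [5.70526941e-01 1.74531868e-04 8.40000000e-02]
```

View pics/top1c.png

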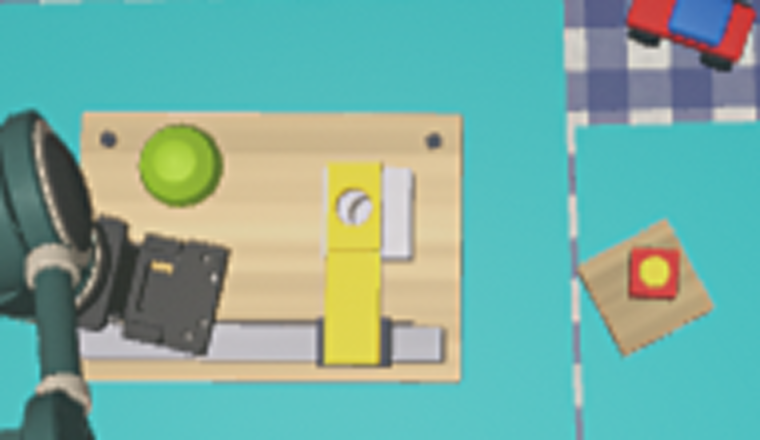

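The guide hole is now at crop (354,207), with the plinth's bore edge showing through it; about 5.5 mm (26°) remain. The grip is about 3 mm off the wheel axis, which explains the side force, so I'll release, recentre and grip again.

```bash
python3 -m jog '[[[0,0,0],0],[[0,0,0],0],[[0,0,0],0],[[0,0,0],0],[[0,0,0],0]]' 1 25 >/dev/null
python3 off.py .5226 .1590 .106
```

```text
t 6.78 pos [0.5256 0.1596 0.1075] yang(deg) 76.14 tilt 0.02 q6 -1.08 F [-1.   0.2  0.8] M [ 0.04 -0.17  0.  ] w 0.088 gf 0.0
offset cm [ 0.27 -0.13  0.15]
```

```bash
python3 -m jog '[[[0.3,-0.1,0.1],0],[[0.3,-0.1,0.1],0],[[0.3,-0.1,0.1],0]]' >/dev/null
python3 -m jog '[[[0,0,0],0],[[0,0,0],0],[[0,0,0],0],[[0,0,0],0],[[0,0,0],0]]' -1 25 >/dev/null
python3 off.py .5226 .1590 .106
python3 -m jog '[[[0,0,0],-6],[[0,0,0],-12],[[0,0,0],-18],[[0,0,0],-24],[[0,0,0],-26]]' |grep -E "force"
python3 -m jog '[[[0,0,0],0],[[0,0,0],0],[[0,0,0],0]]' >/dev/null
python3 off.py .5226 .1590 .106
python3 - <<'E'
from m import *
for n in("top","scene"):
    S=robot.snapshot(n);np.savez(f"pics/{n}2.npz",**S)
    x,y,w,h=(230,190,70,85) if n=="top" else (320,255,90,60)
    im=up(S,x,y,w,h); print(n)
    for c in comps(hsvm(im,(20,130,90),(34,255,255)),x,y): print(c, onplane(S,*c[1],.084))
E
```

```text
t 7.45 pos [0.522  0.1581 0.1067] yang(deg) 76.2 tilt 0.14 q6 -1.079 F [ 0.4 -2.   1.1] M [-0.35  0.04 -0.04] w 0.0589 gf 25.0
offset cm [-0.03  0.1   0.07]
contact_force: [-1.8, -4.1, 0.5]
gripper_force: 25.0
t 8.12 pos [0.522  0.158  0.1067] yang(deg) 102.1 tilt 0.13 q6 -1.531 F [ 0.6 -5.5  2.4] M [-0.82  0.    0.05] w 0.0587 gf 25.0
offset cm [-0.08  0.09  0.07]
top
('out', array([269.93, 235.93]), 653.5703125, array([269.73, 235.44]), array([13.9, 50.3]), 0.3) [ 0.52946348 -0.00868716  0.084     ]
('hole', array([270.2 , 221.59]), 71.0390625, array([270.22, 221.47]), array([9.4, 9.5]), 49.9) [ 0.56796129 -0.0101925   0.084     ]
scene
('out', array([351.74, 269.33]), 732.4609375, array([352.41, 268.82]), array([17. , 52.8]), 60.8) [ 0.54522448 -0.00457676  0.084     ]
('hole', array([342.69, 274.57]), 51.4296875, array([342.62, 274.62]), array([10.4,  6.4]), 0.0) [ 0.57032087 -0.00531966  0.084     ]
```

```bash
python3 -m jog '[[[0,0,0],0],[[0,0,0],0],[[0,0,0],0],[[0,0,0],0],[[0,0,0],0]]' 1 >/dev/null
python3 -m jog '[[[0,0,-2],0],[[0,0,-5],0],[[0,0,-9],0],[[0,0,-12.5],0],[[0,0,-15],0]]' >/dev/null
python3 -m jog '[[[0,0,0],6],[[0,0,0],12],[[0,0,0],12],[[0,0,0],12]]' >/dev/null
python3 off.py .510 -.200 .26
python3 - <<'E'
from m import *
S=robot.snapshot("top");np.savez("pics/top3.npz",**S)
x,y,w,h=(230,190,70,85)
im=up(S,x,y,w,h)
for c in comps(hsvm(im,(20,130,90),(34,255,255)),x,y): print(c, onplane(S,*c[1],.084))
x,y,w,h=(325,220,40,40); im=up(S,x,y,w,h)
m=hsvm(im,(0,110,60),(34,255,255)); m[hsvm(im,(10,0,0),(19,200,255))>0]=0
for c in comps(hsvm(im,(0,150,60),(9,255,255)),x,y): print(c)
Q=robot.snapshot("scene")
cv2.imwrite("pics/c3.png",np.hstack([crop(S,255,208,32,32,12),crop(Q,325,255,32,32,12)]))
E
```

```text
t 9.38 pos [0.5221 0.1592 0.2566] yang(deg) 90.31 tilt 0.01 q6 -1.326 F [ 0.4  0.2 -0.2] M [ 0.09 -0.17  0.06] w 0.0881 gf 0.0
offset cm [  1.4  -35.92  -0.34]
('out', array([269.94, 235.92]), 653.390625, array([269.73, 235.43]), array([13.9, 50.3]), 0.3) [ 0.52948952 -0.00871439  0.084     ]
('hole', array([270.2 , 221.59]), 71.15625, array([270.24, 221.49]), array([9.4, 9.5]), 49.4) [ 0.56796129 -0.0101925   0.084     ]
('out', array([343.06, 237.82]), 133.234375, array([343.1 , 237.86]), array([11.8, 12.1]), 3.8)
('hole', array([343.19, 237.48]), 54.0625, array([343.25, 237.44]), array([8.4, 8.2]), 45.0)
```

View pics/c3.png

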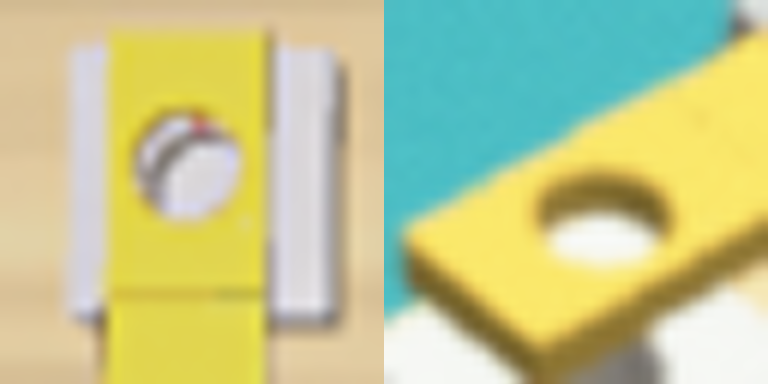

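The plinth is centred under the guide arm, and the bore edge seen through the hole matches the expected parallax. Now to the stem.

```bash
python3 -m jog '[[[0.1,-2,0],0],[[0.3,-5,0],0],[[0.4,-8.5,0],0],[[0.5,-12,0],0],[[0.6,-15,0],0]]' >/dev/null
python3 -m jog '[[[0.1,-3.5,0],0],[[0.3,-7,0],0],[[0.4,-10.5,0],0],[[0.6,-14,0],0],[[0.7,-17.5,0],0]]' >/dev/null
python3 -m jog '[[[0.1,-2,0],0],[[0.1,-3.4,0],0],[[0.1,-3.4,0],0],[[0.1,-3.4,0],0],[[0.1,-3.4,0],0]]' >/dev/null
python3 off.py .510 -.200 .158
```

```text
t 10.73 pos [ 0.5091 -0.1987  0.2563] yang(deg) 90.2 tilt 0.07 q6 -1.993 F [-0.1  0.7  0.6] M [ 0.03 -0.12 -0.04] w 0.0882 gf 0.0
offset cm [-0.09 -0.14  9.83]
```

```bash
python3 -m jog '[[[-0.1,-0.1,2],0],[[-0.1,-0.1,4],0],[[-0.1,-0.1,6],0],[[-0.1,-0.1,8],0],[[-0.1,-0.1,9.6],0]]' >/dev/null
python3 -m jog '[[[0,0,0],0],[[0,0,0],0],[[0,0,0],0]]' >/dev/null
python3 off.py .510 -.200 .158
python3 -m jog '[[[0,0,0],0],[[0,0,0],0],[[0,0,0],0],[[0,0,0],0],[[0,0,0],0]]' -1 20 >/dev/null
python3 -m jog '[[[0,0,0],0],[[0,0,0],0],[[0,0,0],0],[[0,0,0],0],[[0,0,0],0]]' >/dev/null
python3 off.py .510 -.200 .158
python3 -m jog '[[[0,0,-0.3],0],[[0,0,-0.6],0],[[0,0,-1],0],[[0,0,-1.5],0],[[0,0,-2],0]]' |grep force
python3 off.py .510 -.200 .158
```

```text
t 11.4 pos [ 0.5109 -0.2002  0.1618] yang(deg) 90.23 tilt 0.07 q6 -1.994 F [0.5 0.3 0.2] M [ 0.05 -0.15  0.02] w 0.0882 gf 0.0
offset cm [0.09 0.02 0.38]
t 12.23 pos [ 0.5101 -0.2009  0.1606] yang(deg) 90.14 tilt 0.01 q6 -1.994 F [-0.2  1.  -0.2] M [ 0.07 -0.16 -0.04] w 0.0304 gf 19.2
offset cm [0.01 0.09 0.26]
contact_force: [-1.2, -0.3, -0.5]
gripper_force: 19.2
t 12.65 pos [ 0.5102 -0.2009  0.1812] yang(deg) 90.15 tilt 0.0 q6 -1.994 F [-1.2 -0.3 -0.5] M [ 0.06 -0.14  0.01] w 0.0304 gf 19.2
offset cm [0.02 0.09 2.32]
```

```bash
python3 -m jog '[[[0,0,-2],0],[[0,0,-4],0],[[0,0,-6],0],[[0,0,-8],0],[[0,0,-9.5],0]]' - 28 |grep force
python3 -m jog '[[[0,0,0],0],[[0,0,0],0],[[0,0,0],0]]' >/dev/null
python3 off.py .566 -.0116 .27
python3 - <<'E'
from m import *
t=robot.snapshot("top");s=robot.snapshot("scene")
np.savez("pics/scene4.npz",**s)
cv2.imwrite("pics/s4.png",crop(s,230,100,180,150,4))
E
```

```text
contact_force: [0.8, -0.2, -0.4]
gripper_force: 26.9
t 13.32 pos [ 0.5097 -0.2007  0.2749] yang(deg) 90.15 tilt 0.06 q6 -1.994 F [-0.  -0.2 -1.1] M [ 0.06 -0.15 -0.07] w 0.0304 gf 26.9
offset cm [-5.68 18.89  0.49]
```

View pics/s4.png

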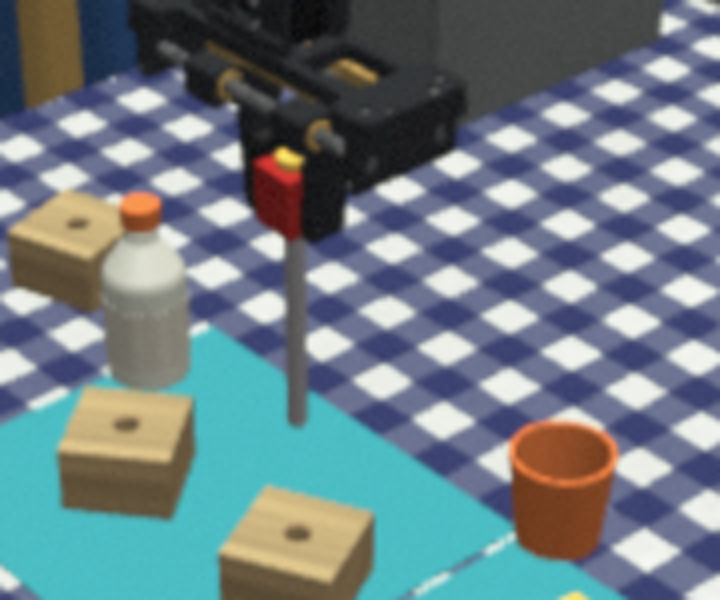

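The stem is held upright, its foot at crop (297,425), and the stand is empty. Carry it to above the guide.

```bash
python3 -m jog '[[[-0.5,1.5,0],0],[[-1.2,4,0],0],[[-2,6.8,0],0],[[-2.9,9.6,0],0],[[-3.7,12.4,0],0]]' >/dev/null
python3 -m jog '[[[-0.8,2.6,0],0],[[-1.4,4.6,0],0],[[-1.8,5.9,0],0],[[-2,6.5,0],0],[[-2,6.5,0],0]]' >/dev/null
python3 -m jog '[[[0,0,0],0],[[0,0,0],0],[[0,0,0],0],[[0,0,0],0],[[0,0,0],0]]' >/dev/null
python3 off.py .566 -.0116 .27
python3 - <<'E'
from m import *
from off import s as st
S=robot.snapshot("scene");T=robot.snapshot("top")
np.savez("pics/scene5.npz",**S)
e=np.array([st["eef_pos"][0]+.002,st["eef_pos"][1]+.0015,st["eef_pos"][2]-.1506])
print("pred foot px",proj(S,e),"guide ellipse",onplane(S,342.7,272.8,.084),"guide pred px",proj(S,[.568,-.0102,.084]))
cv2.imwrite("pics/s5.png",np.hstack([crop(S,310,160,64,120,5),crop(T,240,190,64,120,5)]))
E
```

```text
t 14.67 pos [ 0.5666 -0.0125  0.2758] yang(deg) 90.08 tilt 0.01 q6 -1.638 F [-0.9  0.6 -1.4] M [ 0.08 -0.15 -0.03] w 0.0307 gf 26.9
offset cm [0.06 0.09 0.58]
pred foot px [342.05295798 257.57754442] guide ellipse [ 0.56661632 -0.00919479  0.084     ] guide pred px [341.87407776 272.85102295]
```

View pics/s5.png

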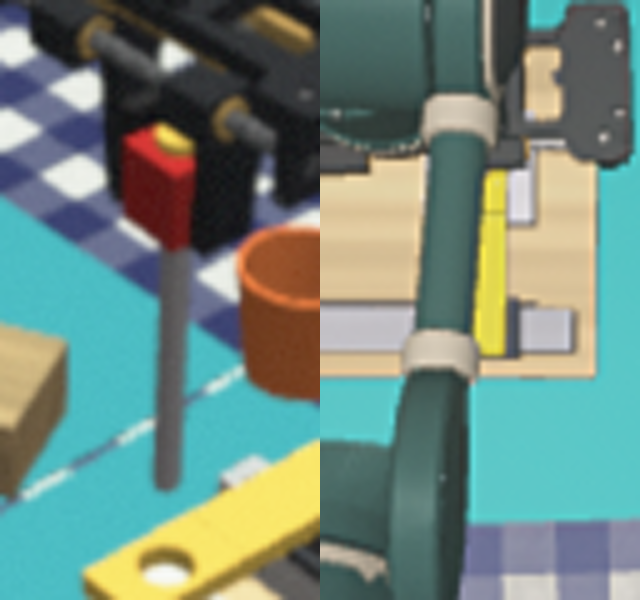

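```bash
cat > stem.py <<'E'
from m import *
def meas(S,e,x,y,w,h,k=8):
    """axis columns per row & foot bottom of gray stem in scene image vs prediction for foot centre e (vertical stem)"""
    im=up(S,x,y,w,h,k); hsv=cv2.cvtColor(im,cv2.COLOR_RGB2HSV)
    m=cv2.inRange(hsv,(0,0,30),(180,75,190))
    n,l,st,c=cv2.connectedComponentsWithStats(m); i=1+np.argmax(st[1:,4]); m=(l==i)
    rows=np.where(m.any(1))[0]; R=[]
    for r in rows: R.append((np.where(m[r])[0].mean(),r,m[r].sum()))
    R=np.array(R); ax=full(R[:,:2],x,y,k)
    a=np.linspace(0,2*np.pi,60); rim=np.array([proj(S,e+[.006*np.cos(b),.006*np.sin(b),0]) for b in a])
    print("foot bottom row",ax[-1,1]+.5/k,"pred",rim[:,1].max(),"width px",np.median(R[:,2])/k)
    for z in(.02,.04,.06,.08,.1):
        p=proj(S,e+[0,0,z]); j=np.argmin(abs(ax[:,1]-p[1])); print(z,"col",ax[j].round(2),"pred",p.round(2),"d",(ax[j]-p).round(2))
    return m
E
python3 - <<'E'
from stem import *
from off import s as st
S=dict(np.load("pics/scene5.npz"))
p=st["eef_pos"]
meas(S,np.array([p[0]+.002,p[1]+.0015,p[2]-.1506]),330,214,26,50)
# guide rim ellipse: top-face yellow (bright) boundary
x,y,w,h=330,262,26,22; im=up(S,x,y,w,h); hsv=cv2.cvtColor(im,cv2.COLOR_RGB2HSV)
for V in(170,190,205,215):
    print(V,[c for c in comps(cv2.inRange(hsv,(20,110,V),(34,255,255)),x,y) if c[0]=="hole"])
a=np.linspace(0,2*np.pi,100,0); r=np.array([proj(S,[.568+.012*np.cos(b),-.0102+.012*np.sin(b),.084]) for b in a]); print("pred rim",r.min(0),r.max(0))
E
```

```text
foot bottom row 257.5 pred 259.6296727874761 width px 5.125
0.02 col [343.12 250.06] pred [342.45 250.05] d [0.68 0.01]
0.04 col [343.44 242.31] pred [342.78 242.28] d [0.66 0.04]
0.06 col [343.75 234.31] pred [343.12 234.33] d [ 0.63 -0.02]
0.08 col [344.12 226.19] pred [343.47 226.21] d [ 0.65 -0.02]
0.1 col [347.19 217.94] pred [343.83 217.91] d [3.36 0.03]
170 [('hole', array([342.82, 273.26]), 68.1015625, array([342.94, 273.25]), array([10.5,  8.1]), 0.0)]
190 [('hole', array([342.82, 273.09]), 73.1015625, array([342.88, 273.12]), array([11.1,  8.4]), 0.0)]
205 [('hole', array([342.82, 272.96]), 77.2734375, array([342.94, 273.  ]), array([11.5,  8.6]), 0.0)]
215 [('hole', array([342.83, 272.88]), 80.3125, array([342.94, 272.94]), array([11.8,  8.8]), 0.0)]
pred rim [336.02980113 268.93093592] [347.71943166 276.83366345]
```

Run:
```python
from stem import *
from off import s as st
A=dict(np.load("pics/scene0.npz"));S=dict(np.load("pics/scene5.npz"));B=dict(np.load("pics/scene4.npz"))
p=st["eef_pos"]; e=np.array([p[0]+.002,p[1]+.0015,p[2]-.1506])
eB=np.array([.5097+.002,-.2007+.0015,.2749-.1506])
for n,I,f in(("0",A,np.array([.5121,-.1994,.010])),("4",B,eB),("5",S,e)):
    q=proj(I,f+[0,0,.171]); x,y=(q-14).astype(int); im=up(I,x,y,28,40)
    print(n,"stud pred",q.round(2),"block centre pred",proj(I,f+[0,0,.148]).round(2))
    for nm,lo,hi in(("yel",(20,130,90),(34,255,255)),("red",(0,150,60),(9,255,255))):
        for c in comps(hsvm(im,lo,hi),x,y):
            if c[0]=="out": print(nm,c[1:5])
    m=hsvm(im,(0,150,60),(9,255,255)); r=np.where(m.sum(1)>4)[0]; print("red rows",full([0,r.min()],x,y)[1],full([0,r.max()],x,y)[1])
    C=[proj(I,f+[i*.015,j*.015,.130]) for i in(-1,1) for j in(-1,1)]; print("pred lowest block corner",max(c[1] for c in C))
    # metal sanity: depth along stem
    P=cloud(I)
    for z in(.02,.06):
        u,v=proj(I,f+[0,0,z]).round().astype(int); print("depth pt",P[v,u].round(4),"pred axis",(f+[0,0,z]).round(4))
```

```text
0 stud pred [302.46 184.74] block centre pred [302.56 193.4 ]
yel (array([303.35, 184.61]), 30.8359375, array([303.31, 184.5 ]), array([5.1, 7.5]))
red (array([303.31, 193.73]), 220.2109375, array([303.03, 193.74]), array([16.3, 19.4]))
red rows 183.9375 203.4375
pred lowest block corner 205.5876804517198
depth pt [ 0.5222 -0.1877  0.0435] pred axis [ 0.5121 -0.1994  0.03  ]
depth pt [ 0.5132 -0.1978  0.071 ] pred axis [ 0.5121 -0.1994  0.07  ]
4 stud pred [302.15 138.66] block centre pred [302.26 148.36]
yel (array([301.87, 138.94]), 25.625, array([301.56, 139.11]), array([7.8, 4.7]))
red (array([299.22, 148.32]), 184.1953125, array([299.51, 148.4 ]), array([22.2, 12.7]))
red rows 137.4375 159.3125
pred lowest block corner 161.04021010179997
depth pt [ 0.5133 -0.1966  0.1476] pred axis [ 0.5117 -0.1992  0.1443]
depth pt [ 0.513  -0.1965  0.1874] pred axis [ 0.5117 -0.1992  0.1843]
5 stud pred [345.16 186.89] block centre pred [344.72 197.21]
yel (array([344.45, 187.44]), 26.0, array([344.39, 187.64]), array([8.5, 4.3]))
red (array([341.32, 196.93]), 243.9453125, array([341.5 , 196.81]), array([25.2, 14.9]))
red rows 184.1875 209.6875
pred lowest block corner 211.81574194638918
depth pt [ 0.5689 -0.0118  0.1448] pred axis [ 0.5686 -0.0107  0.1452]
depth pt [ 0.5739 -0.0059  0.1917] pred axis [ 0.5686 -0.0107  0.1852]
```

Run:
```python
from stem import *
from off import s as st
A=dict(np.load("pics/scene0.npz"));S=dict(np.load("pics/scene5.npz"));B=dict(np.load("pics/scene4.npz"))
p=st["eef_pos"]; e=np.array([p[0]+.002,p[1]+.0015,p[2]-.1506]); eB=np.array([.5117,-.1992,.1243])
for n,I,f,zs in(("0",A,np.array([.5121,-.1994,.010]),(.045,.12)),("4",B,eB,(.01,.12)),("5",S,e,(.01,.12))):
    D=[]; c=-I["R"].T@I["t"]
    for z in np.linspace(*zs,60):
        X=f+[0,0,z]; u,v=proj(I,X)+[.7,0]; u,v=int(round(u)),int(round(v))
        # range predicted for axis minus front-surface radius along optical axis
        D.append(I["range_z"][v,u]-((I["R"]@X+I["t"])[2]))
    D=np.array(D);D=D[abs(D)<.04]; print(n,"depth-measured minus axis",np.median(D),len(D),np.std(D))
# foot end profile
im=S["frame"]; print(cv2.cvtColor(im,cv2.COLOR_RGB2HSV)[251:262,341:346,1]); print(im[251:262,341:346,0])
```

```text
0 depth-measured minus axis -0.003811896820562599 60 0.00212096865605202
4 depth-measured minus axis -0.0033513509340890035 60 0.0023673301918206435
5 depth-measured minus axis -0.0033191449791192262 59 0.003573265862891572
[[ 35   9   3   3  37]
 [ 25   9   3   3  37]
 [ 28   0   8   5  35]
 [ 33   6   8   3  37]
 [ 30   6   3   3  53]
 [ 36   0   5  10  73]
 [ 93  33  26  54 112]
 [141 125 118 129 147]
 [156 153 152 155 156]
 [158 156 156 158 156]
 [157 158 158 157 157]]
[[82 87 91 96 93]
 [83 86 91 96 94]
 [82 86 91 96 94]
 [81 86 92 96 94]
 [81 88 93 95 92]
 [84 86 93 95 90]
 [77 86 90 92 86]
 [76 80 80 83 77]
 [75 76 75 75 76]
 [74 76 75 74 75]
 [75 74 74 76 75]]
```

Depth and column residuals agree that the stem axis is about 1 mm off the guide axis, with no tilt. I'll apply a small correction and lower it to just above the guide.

```bash
python3 -m jog '[[[0.1,0.1,0.7],0],[[0.1,0.1,1.4],0],[[0.1,0.1,2.1],0],[[0.1,0.1,2.8],0],[[0.1,0.1,3.2],0]]' >/dev/null
python3 -m jog '[[[0,0,0],0],[[0,0,0],0],[[0,0,0],0],[[0,0,0],0],[[0,0,0],0]]' >/dev/null
python3 off.py .5657 -.0115 .1811
python3 - <<'E'
from stem import *
from off import s as st
S=robot.snapshot("scene"); p=st["eef_pos"]
meas(S,np.array([p[0]+.002,p[1]+.0015,p[2]-.1506]),330,228,26,50)
cv2.imwrite("pics/s6.png",crop(S,315,220,60,70,8))
E
```

```text
t 15.6 pos [ 0.566  -0.0108  0.2443] yang(deg) 90.15 tilt 0.06 q6 -1.636 F [ 0.1 -0.1 -0.8] M [ 0.01 -0.12 -0.01] w 0.0306 gf 26.9
offset cm [ 0.04 -0.07  6.32]
foot bottom row 269.875 pred 271.5679573066321 width px 4.875
0.02 col [343.81 262.19] pred [342.66 262.22] d [ 1.16 -0.03]
0.04 col [343.75 254.69] pred [342.99 254.7 ] d [ 0.76 -0.01]
0.06 col [344.06 247.06] pred [343.32 247.02] d [0.74 0.04]
0.08 col [344.69 239.19] pred [343.67 239.17] d [1.02 0.02]
0.1 col [344.69 231.19] pred [344.02 231.15] d [0.67 0.04]
```

View pics/s6.png

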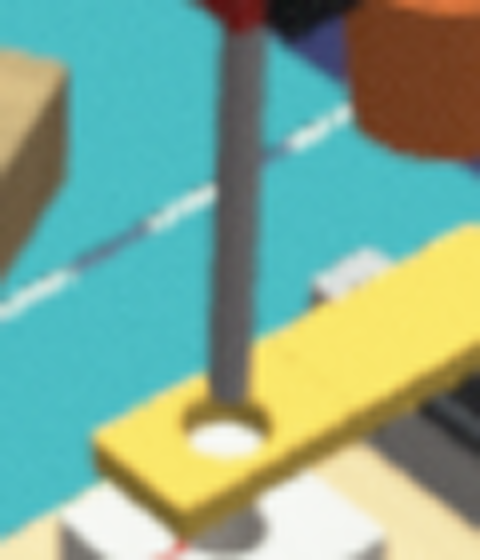

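The foot is just above the guide, at crop (229,395), with the hole centre at (226,425). It's aligned to about 1 mm, so I'll lower it through.

```bash
python3 -m jog '[[[0,0,0.5],0],[[0,0,1],0],[[0,0,1.5],0],[[0,0,2],0],[[0,0,2.4],0]]' |grep contact
python3 -m jog '[[[0,0,0.4],0],[[0,0,0.9],0],[[0,0,1.4],0],[[0,0,1.9],0],[[0,0,2.3],0]]' |grep contact
python3 -m jog '[[[0,0,0.4],0],[[0,0,0.8],0],[[0,0,1.2],0],[[0,0,1.5],0],[[0,0,1.5],0]]' |grep contact
python3 -m jog '[[[0,0,0],0],[[0,0,0],0],[[0,0,0],0],[[0,0,0],0],[[0,0,0],0]]' >/dev/null
python3 off.py .5657 -.0115 .1811
python3 - <<'E'
from stem import *
from off import s as st
S=robot.snapshot("scene"); p=st["eef_pos"]; e=np.array([p[0]+.002,p[1]+.0015,p[2]-.1506])
x,y,w,h=330,230,26,50; im=up(S,x,y,w,h)
meas(S,e,330,240,26,28)
print("stem at guide top pred",proj(S,[e[0],e[1],.084]))
cv2.imwrite("pics/s7.png",crop(S,315,225,60,75,8))
E
```

```text
contact_force: [-0.5, -0.2, -0.4]
contact_force: [0.3, 0.4, -0.5]
contact_force: [0.4, -0.2, -1.3]
t 17.32 pos [ 0.5658 -0.0108  0.182 ] yang(deg) 90.15 tilt 0.03 q6 -1.636 F [-0.4  0.1 -1.2] M [ 0.04 -0.18  0.05] w 0.0306 gf 26.9
offset cm [ 0.01 -0.07  0.09]
foot bottom row 267.5 pred 293.5367099002688 width px 4.625
0.02 col [343.19 267.44] pred [341.73 284.62] d [  1.45 -17.18]
0.04 col [343.19 267.44] pred [342.04 277.57] d [  1.14 -10.13]
0.06 col [343.19 267.44] pred [342.36 270.37] d [ 0.83 -2.94]
0.08 col [343.31 263.06] pred [342.68 263.03] d [0.63 0.04]
0.1 col [343.75 255.56] pred [343.01 255.52] d [0.74 0.04]
stem at guide top pred [342.24261425 273.04999695]
```

View pics/s7.png

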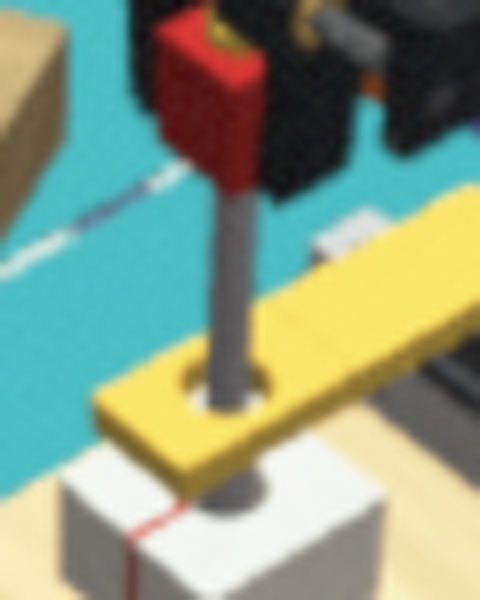

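The stem hangs centred in the guide (stem centre at crop ≈(230,400), hole centre ≈227) and reaches into the plinth hole near (232,490). No contact force shows, so I'm handing in.

```bash
python3 -m jog '[[[0,0,0],0],[[0,0,0],0],[[0,0,0],0],[[0,0,0],0],[[0,0,0],0]]' | grep -E "pos|force"; python3 -c "
from rig import robot
print(robot.hand_in())"
```

```text
eef_pos: [0.5657, -0.0107, 0.1817]
contact_force: [0.3, 0.2, -0.6]
gripper_force: 26.9
the job is handed in; nothing more can be done
None
```

I handed the job in at about 18 s: the guide is over the plinth hole (within about 1 mm by camera), and the stem is still held upright and centred in both holes, its foot about 16 mm down and no contact force showing; the hand-in gave no verdict.

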